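# Offer a rubber heel up to the fitting anvil

## Robot

A 6-joint arm with a two-finger parallel gripper is mounted at the origin on a cart in front of the work surface, level with it; the furniture and walls round the work are solid. World frame = base frame: x ahead of the robot, y to its left, z up, the work surface at z = 0. Lengths are in m, angles in rad, forces in N, time in s.
With the tool pointing down it reaches from about 0.3 to 0.875 m from the base axis. Payload 6.4 kg.
Tool frame: the origin (TCP) lies between the finger pads; the fingertips stand ctrl.tip_extent ahead of it and the grasp point (between the pads) is the TCP (ctrl.tip_extent is the distance from the TCP to the fingertips, in m); z points along the fingers, y is the line along which they close (so a half turn about z gives the same grasp; the last joint's range is limited). The gripper opens to 85 mm and grips with 20 to 120 N. Pads are 22 mm wide; open, the fingers measure 114 mm over their backs; the gripper's body (76 mm by 85 mm) begins 54 mm behind the grasp point. The pads swing forward as they close: fully open they stand 13 mm farther back than shut.
Start: joints at [-1.323, 0.181, 1.607, -0, 1.354, -0.206], TCP at [0.252, -0.517, 0.229] pointing down, gripper open.
Joint ranges: [-2.99, 2.99], [-0.89, 2.07], [0.3, 2.58], [-1.14, 4.28], [0, 2.63], [-3.12, 3.12]. Speed limits (rad/s): [2.57, 2.57, 3.01, 3.14, 3.14, 3.14].

## Interface

Orientations are given as a unit quaternion [w, x, y, z].
In Python, from bench import ctrl gives the robot as it stands.
- The arm moves only by the tool send_rows, never from a script. Its arguments are lists of equal length, an entry for each row: "dr": the turn, a rotation vector about the tool's x, y, z in units of 6 degrees (1.0 is 6 degrees), a list of three; "xyz": the shift along the tool's x, y, z in cm, a list of three; "jaw": the opening in per cent of the stroke, from 0 (shut) to 100 (fully open). In form: {"dr": [[wx, wy, wz], ...], "xyz": [[dx, dy, dz], ...], "jaw": [jaw, ...]}. A call has exactly 8 rows; each row is the pose to reach, as a shift and turn from the pose commanded when the call began, along the tool's axes at that moment; what a row does not reach only later rows make up. A row lasts 1/8 s, in which the tool goes at most 62.5 mm and 10.7 degrees, less where a joint would pass 70% of its speed; a pose out of reach is approached as far as the arm can. A call with a gripper value outside its range is refused whole. The fingers move at their own pace and stop on an object; the grip force is fixed at half the most. Time passes only in rows, so rows that repeat a pose let the fingers close, or fill a call up. It gives the time, the measured TCP pose, the force, the opening and the grip force at its end, in the units of the state.
- ctrl.get_obs(): the state, without advancing time (a new reading comes with each control period).
- ctrl.camera(name): name is "side" or "top"; returns the picture (480x640x3 uint8, red, green, blue); there is no depth.
- ctrl.calibration(name): a dict with "camera_matrix" (3x3 intrinsics, pixels), "D" ([k1, k2, p1, p2, k3] as OpenCV has them; the pictures are not rectified), "world_from_camera" (4x4, takes a point from camera to world coordinates). Camera axes: x right, y up, looking along -z (the intrinsics and any distortion apply to the point x, -y, -z); pixel columns grow to the right and rows downward; lengths in m; the calibration is good to about 2 mm. A picture is of the moment at which its call begins. calibration takes no time and is no camera call.
- ctrl.hand_in(): hands the job in; it is judged then, once.
The state is a dict: "time_s": time; "q": joint angles; "dq": joint speeds; "joint_efforts": joint torques, N m; "eef_pos": TCP position; "eef_rot": TCP orientation; "wrist_force": force on the tool from outside, world axes, zero at the start; "torque": the same for the moment, N m; "opening": opening from 0.0 (shut) to 1.0 (fully open); "grasp_force": force on a finger pad.
Only numpy, scipy, OpenCV 4.12 (cv2) and the standard library are available. Lean on these libraries where they do the work, as an engineer would, in place of code of your own. Each camera call takes 0.05 s, during which the arm holds its last target. There are 200 camera calls.

## Task

Press the red pedal of the green heel-fitting stand down to its stop and let it spring right back up, to work its ejector pin. Only then pick the black rubber heel off the small wooden block and carry it over the tray of thread spools without disturbing the spools or the other things on the bench. Finish while still holding the heel level about a centimetre above the stand's cork-faced anvil, in line with it (straight edge over straight edge, round end over round end), never letting the heel touch the stand, and do not put it down or let go.

Things in the scene. Friction and masses are not known exactly. Their poses are not given: they have to be found in the camera images.
- stand: Fixed green heel-fitting stand on a 300 (x) x 100 (y) x 12 mm base plate; origin under the plate's centre, z up. At x = +90 mm a column carries the anvil: cork-faced D-shaped block 52 (x) x 40 (y) x 12 mm, flat top 70 mm above the table, straight edge towards the pedal (-x), round end to +x. The red pedal lies towards -x.
- anvil_straight (a point): Point on the anvil's top face, 25 mm from the anvil's centre towards its straight edge (the edge is 1 mm farther out).
- anvil_round (a point): Point on the anvil's top face, 25 mm from the anvil's centre towards its round end (the end is 1 mm farther out). The anvil's centre is midway between these two points.
- pedal_pad (a point): Centre of the upper face of the red pedal pad (50 mm long, 66 mm wide), about 59 mm above the table when up. The pad is 105 mm from the pedal's hinge and slopes 12 degrees, rising towards the stand's -x end; it is pressed straight down.
- pedal (a joint): Pedal angle in rad: 0 = fully up, 0.20 = fully down on its stop (the pad has then sunk about 21 mm). The spring needs about 4.5 N on the pad to start and 8 N at the stop, and brings the pedal back up when let go. While down it lifts a brass pin 6 mm out of the anvil's middle.
- heel: Loose black rubber heel lift, D-shaped, 56 mm wide (its x), 67 mm long (its y), 10 mm thick, about 30 g; origin at the centre of the underside. +y points to its straight edge, -y to its round end. The two long sides are almost parallel, from y = -7 to y = +33 mm (56 mm apart, narrowing to 52 mm at the straight edge): grip there, across x.
- heel_straight (a point): Point on the heel's underside, 25 mm from its centre towards the straight edge (the edge is 8 mm farther out).
- heel_round (a point): Point on the heel's underside, 25 mm from its centre towards the round end (the end is 8 mm farther out).
- block: Fixed light wooden block, 46 (x) x 34 (y) mm, its top 28 mm above the table, on its own light wooden foot plate 110 x 90 x 4 mm; origin under its centre. The heel lies flat on it with its underside 28 mm above the table, overhanging about 11 mm on each side.
- tray: Fixed wooden tray, 200 mm (x) x 55 mm (y) x 20 mm high, floor 5 mm thick, origin under its centre; it stands between block and stand with three loose thread spools upright in it. The spools' tops are up to 57 mm above the table.
- spool_brown: Loose spool of brown thread standing in the tray, 36 mm thick, 50 mm high, origin at the centre of its foot; leave alone.
- spool_white: Loose spool of white thread standing in the tray, 34 mm thick, 44 mm high, origin at the centre of its foot; leave alone.
- spool_black: Loose spool of black thread standing in the tray, 38 mm thick, 52 mm high, origin at the centre of its foot; leave alone.
- welt_brush: Loose small brush, bristles up, 49 x 109 x 36 mm, origin at the centre of its underside; leave alone.
- wax_block: Loose yellow block of wax, 34 x 52 x 18 mm, origin at the centre of its underside; leave alone.
- glue_tube: Loose white and yellow glue tube, 27 x 123 x 14 mm, origin at the centre of its underside; leave alone.
Not all that is in view belongs to the job. Leave any yellow look-alike of the heel alone.

How it is judged:
On the way, in this order (a step that is already met when the one before it is completed fails the run):
1. the pedal is pressed down to its stop (0.18 rad or more) (value of joint pedal above 0.18 rad), for 0.1 s.
2. the pedal has come back up (below 0.03 rad), the heel still on its block (value of joint pedal below 0.03 rad and distance of heel from where it was at the start of the episode below 0.03 m), for 0.1 s.
3. the heel is lifted clear of its block (underside more than 60 mm above the table) (height (world z) of heel above 0.06 m), for 0.1 s.
At the end, for the whole second after the job is handed in: The fingers hold the heel still over the anvil: its two marked points are each within 8 mm sideways of the anvil's matching points and 3 to 18 mm above the anvil's top face, the heel does not touch the stand, and the pedal is up (below 0.03 rad) (horizontal distance between heel_straight and anvil_straight below 0.008 m and z of heel_straight in the frame of stand between 0.073 and 0.088 m and horizontal distance between heel_round and anvil_round below 0.008 m and z of heel_round in the frame of stand between 0.073 and 0.088 m and contact force between heel and the fingers above 0.5 N and contact force between heel and stand below 0.05 N and linear speed of heel below 0.02 m/s and value of joint pedal below 0.03 rad); the arm keeps its last pose, push and grip.
It fails at once if a spool is moved more than 30 mm or knocked over (distance of any of spool_brown, spool_white, spool_black from where it was at the start of the episode above 0.03 m or angle between any of spool_brown, spool_white, spool_black's own z axis and vertical above 0.5 rad).
It fails at once if the brush, the wax or the glue tube is moved more than 40 mm (distance of any of welt_brush, wax_block, glue_tube from where it was at the start of the episode above 0.04 m).
It fails at once if the heel touches the stand (more than 0.5 N) (contact force between heel and stand above 0.5 N).
It also fails if it takes over 61 s, if anything falls off the work surface, if the arm or the gripper's body presses on something with over 40 N, if the wrist force passes 120 N, or if a joint passes its speed limit or range.

## Working session

There is one attempt and no reset: what is moved stays moved. The work goes in short steps, Python scripts to look and compute and a tool call to move; the robot and the scene stay as the last step left them, time stands still between calls to the robot, and variables do not carry over. Pictures are saved under pics/ and viewed, at most 10 in all, crops included, and the job is handed in when it is done.

Besides the shell and the picture viewer there is one more tool, called after "Request:" as name(argument=value, ...) on one line, values as JSON. send_rows: Moves the arm, as the interface text tells. Its arguments: {"type":"object","properties":{"dr":{"type":"array","items":{"type":"array","items":{"type":"number"}}},"xyz":{"type":"array","items":{"type":"array","items":{"type":"number"}}},"jaw":{"type":"array","items":{"type":"number"}}},"required":["dr","xyz","jaw"]}

```bash
ls; mkdir -p pics; python3 - <<'E'
from bench import ctrl
import cv2, json
print(ctrl.tip_extent, ctrl.get_obs())
for n in("top","side"):
    im=ctrl.camera(n); cv2.imwrite(f"pics/{n}0.png",im[:,:,::-1])
    print(ctrl.calibration(n))
E
```

```text
pics
0.019 {'time_s': 0.0, 'q': array([-1.32328446e+00,  1.81542310e-01,  1.60804137e+00, -1.53201569e-06,
        1.35378804e+00, -2.06282237e-01]), 'dq': array([ 0.00054873,  0.00072699, -0.001186  ,  0.00152578,  0.00150255,
        0.00055645]), 'joint_efforts': array([-2.10555918e-03, -4.44881809e+01, -3.51336873e+01, -5.15658285e-04,
        9.07135749e-03,  2.91055790e-05]), 'eef_pos': array([ 0.25194951, -0.51622752,  0.22776732]), 'eef_rot': array([-8.89327506e-04,  9.74368686e-01,  2.24955267e-01, -1.90839736e-05]), 'wrist_force': array([ 0.91827742,  0.17923204, -0.15810926]), 'torque': array([ 0.03192818, -0.04567392,  0.017237  ]), 'grasp_force': 0.0, 'opening': 0.998465478057244}
{'camera_matrix': array([[518.18879345,   0.        , 327.16659155],
       [  0.        , 518.18879345, 228.3097651 ],
       [  0.        ,   0.        ,   1.        ]]), 'D': array([-0.04062542,  0.        ,  0.        ,  0.        ,  0.        ]), 'world_from_camera': array([[-0.01412825,  0.99806058, -0.06062567,  0.40172509],
       [-0.99985442, -0.01468173, -0.00869362, -0.06051941],
       [-0.00956685,  0.06049402,  0.99812271,  1.35030152],
       [ 0.        ,  0.        ,  0.        ,  1.        ]])}
{'camera_matrix': array([[571.11248091,   0.        , 319.70650991],
       [  0.        , 571.11248091, 247.07417715],
       [  0.        ,   0.        ,   1.        ]]), 'D': array([-0.16382266,  0.        ,  0.        ,  0.        ,  0.        ]), 'world_from_camera': array([[ 0.94053401,  0.29210332, -0.17341115,  0.30722766],
       [-0.33966784,  0.81565098, -0.46833667, -0.52996257],
       [ 0.00464028,  0.49938875,  0.86636559,  0.9792791 ],
       [ 0.        ,  0.        ,  0.        ,  1.        ]])}
```

View pics/top0.png

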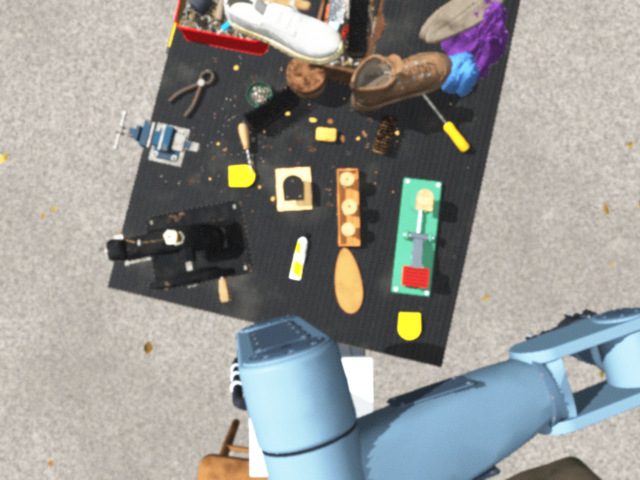

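View pics/side0.png

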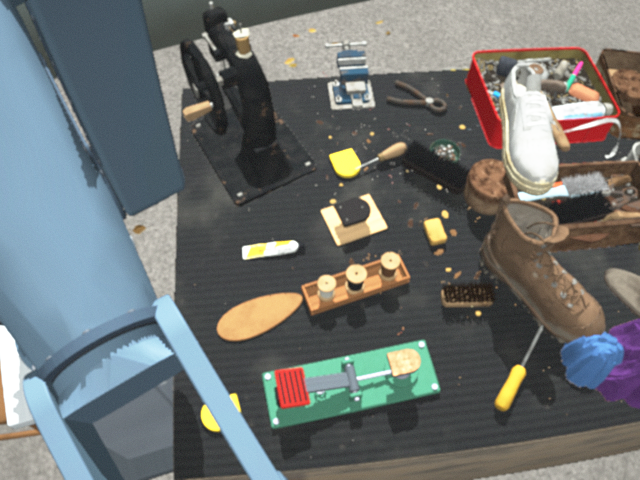

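The top view shows the stand at about (416,237), with the red pad at (416,277) and the anvil at (424,200). The heel is at (293,188) with its straight edge facing the image bottom, and the spool tray is at (348,207). The side view agrees, with the pad at (292,388), the anvil at (404,362) and the heel at (355,211).

```bash
cat > h.py <<'E'
import cv2, numpy as np
from bench import ctrl
def cast(n,uv,z):
    c=ctrl.calibration(n); T=c["world_from_camera"]
    p=cv2.undistortPoints(np.float64(uv).reshape(-1,1,2),c["camera_matrix"],c["D"])[:,0]
    d=np.c_[p[:,0],-p[:,1],-np.ones(len(p))]@T[:3,:3].T; o=T[:3,3]
    return o+d*((z-o[2])/d[:,2])[:,None]
def proj(n,P):
    c=ctrl.calibration(n); T=np.linalg.inv(c["world_from_camera"])
    q=np.float64(P)@T[:3,:3].T+T[:3,3]; q=q*[1,-1,-1]
    return cv2.projectPoints(q,np.zeros(3),np.zeros(3),c["camera_matrix"],c["D"])[0][:,0]
def blob(m,near=None):
    cs=cv2.findContours(m.astype(np.uint8),cv2.RETR_EXTERNAL,cv2.CHAIN_APPROX_NONE)[0]
    return max(cs,key=cv2.contourArea)
def rect(P):
    (c,s,a)=cv2.minAreaRect(np.float32(P[:,:2]*1000)); return np.round(c,1),np.round(s,1),round(a,2)
E
python3 - <<'E'
from h import *
for n,box,hb in(("top",(385,170,450,305),(270,162,316,216)),("side",(255,335,445,435),(312,185,392,250))):
    im=cv2.imread(f"pics/{n}0.png"); hsv=cv2.cvtColor(im,cv2.COLOR_BGR2HSV); H,S,V=cv2.split(hsv)
    w=np.zeros(H.shape,bool); w[box[1]:box[3],box[0]:box[2]]=1
    g=blob(w&(H>60)&(H<95)&(S>80)); print(n,"green@12",rect(cast(n,g,.012)))
    r=blob(w&((H<6)|(H>174))&(S>150)&(V>90)); print(" red@59",rect(cast(n,r,.059)))
    w[:]=0; w[hb[1]:hb[3],hb[0]:hb[2]]=1
    k=w&(H>5)&(H<35)&(S>40)&(V>110)
    f=blob(k); print(" foot@4",rect(cast(n,f,.004)))
    m=np.zeros(H.shape,np.uint8); cv2.drawContours(m,[cv2.convexHull(f)],-1,1,-1)
    h=blob((m>0)&(V<75)); print(" heel@38",rect(cast(n,h,.038)),cv2.contourArea(h))
    cv2.imwrite(f"pics/c{n}.png",cv2.resize(im[hb[1]-10:hb[3]+10,hb[0]-10:hb[2]+10],None,fx=6,fy=6,interpolation=2))
a=cv2.imread("pics/top0.png")[155:225,265:455]; b=cv2.imread("pics/side0.png")
c1=cv2.resize(a,(760,280),interpolation=2); c2=cv2.resize(b[185:245,310:400],(390,260),interpolation=2);c3=cv2.resize(b[340:400,370:455],(368,260),interpolation=2)
cv2.imwrite("pics/crop.png",np.vstack([c1,np.pad(np.hstack([c2,c3]),((0,0),(0,2),(0,0)))]))
E
```

```text
top green@12 (array([ 459.1, -279.1]), array([106.3, 303.8]), 82.3)
 red@59 (array([ 356. , -266.3]), array([63.8, 49.2]), 83.71)
 foot@4 (array([589.4,  44.4]), array([110. , 118.7]), 89.3)
 heel@38 (array([587.1,  36.6]), array([40.9, 54.1]), 89.38) 267.5
side green@12 (array([ 459.5, -280.8]), array([103. , 300.6]), 82.39)
 red@59 (array([ 357.4, -266.1]), array([66. , 48.1]), 80.4)
 foot@4 (array([589.3,  44.8]), array([115.6, 110.4]), 1.75)
 heel@38 (array([574.2,  24. ]), array([42.9, 67.1]), 57.22) 52.0
```

View pics/crop.png

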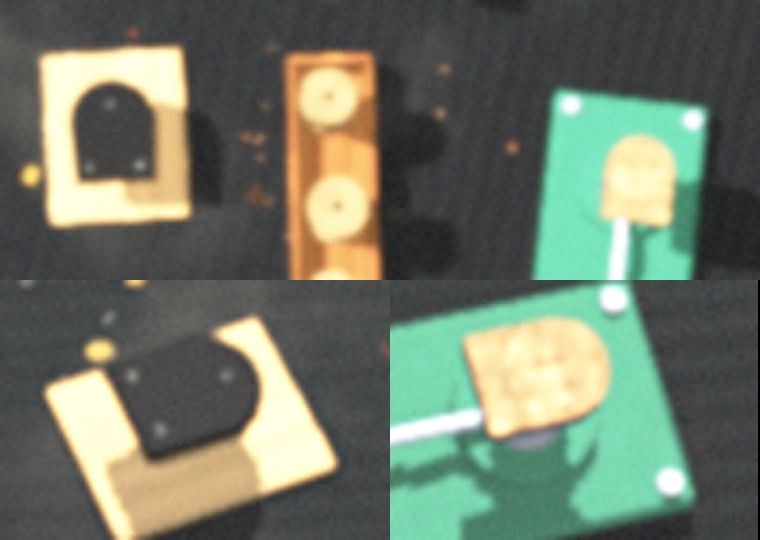

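The crop shows the heel's straight-edge corners at about crop (79,181) and (155,178), with its round end at (113,83). The anvil is the same way round, so only a small turn is needed. I'll refine both outlines at subpixel level.

```bash
python3 - <<'E'
from h import *
def sub(n,x0,y0,x1,y1,fn,z,close=0):
    im=cv2.imread(f"pics/{n}0.png")[y0:y1,x0:x1]; s=8
    im=cv2.resize(im,None,fx=s,fy=s,interpolation=cv2.INTER_CUBIC)
    m=fn(im.astype(int),cv2.cvtColor(im,cv2.COLOR_BGR2HSV)).astype(np.uint8)
    c=blob(m)[:,0].astype(float); uv=(c+.5)/s-.5+[x0,y0]
    return cast(n,uv,z)
def D(P,name):
    c,s,a=rect(P); print(name,c,s,a)
V=lambda im,h:h[...,2]<110
D(sub("top",279,168,308,206,V,.036),"heel top")
cork=lambda im,h:(h[...,0]<27)&(h[...,1]>50)&(h[...,2]>110)
D(sub("top",408,180,445,215,cork,.069),"anvil top")
D(sub("side",382,342,428,384,cork,.069),"anvil side")
wood=lambda im,h:(h[...,2]>95)&(h[...,0]<35)
D(sub("top",273,164,316,214,wood,.004),"foot top")
green=lambda im,h:(h[...,0]>55)&(h[...,0]<95)&(h[...,1]>70)
for n,b in(("top",(385,170,450,305)),("side",(255,335,445,435))): D(sub(n,*b,green,.011),"green "+n)
th=np.radians(82.4-90); th2=th
for n in("top","side"): pass
R=np.array([[np.cos(th),-np.sin(th)],[np.sin(th),np.cos(th)]])
o=np.array([.459,-.280])
print("pred anvil",o+R@[.09,0]); 
for b,l in(((335,160,362,182),"t1"),((335,195,362,222),"t2")): pass
# spools side check: tray
tray=lambda im,h:(h[...,0]<20)&(h[...,1]>110)&(h[...,2]>70)
D(sub("top",330,160,366,252,tray,.02),"tray top")
# heel straight-edge corners in the side view (from crop), scale 390/90
uv=np.array([[108,363-280],[152,457-280]])/4.333+[310,185]; print(cast("side",uv,.037))
uv=np.array([[79,181],[155,178],[113,83]])/4+[265,155]; print(cast("top",uv,.037))
E
```

```text
heel top [587.4  36.5] [49.7 59.5] 89.11
anvil top [ 546.9 -292.4] [42.9 53.1] 82.46
anvil side [ 547.5 -292.3] [42.4 53.7] 82.21
foot top [589.3  41.2] [122.1 105.6] 1.66
green top [ 459.2 -279.2] [107.9 305.2] 82.34
green side [ 459.6 -280.5] [104.  301.9] 82.4
pred anvil [ 0.5482094  -0.29190308]
tray top [ 531.4 -103.6] [218.4  62.2] 0.63
[[0.55792732 0.06204887 0.037     ]
 [0.55856606 0.00762702 0.037     ]]
[[0.55477781 0.05808506 0.037     ]
 [0.55594781 0.00957433 0.037     ]
 [0.61745301 0.03577024 0.037     ]]
```

Request:
send_rows(dr=[[0,0,0.6],[0,0,1.2],[0,0,1.8],[0,0,2.4],[0,0,3.0],[0,0,3.6],[0,0,4.3],[0,0,4.3]], xyz=[[2.5,-2.2,0],[5.5,-4.8,0],[8.5,-7.5,0],[11.5,-10.1,0],[14.5,-12.7,0],[17.5,-15.4,0],[20.4,-17.9,0],[20.4,-17.9,0]], jaw=[0,0,0,0,0,0,0,0])

```text
time_s: 1.1
eef_pos: [0.3574, -0.2643, 0.2284]
eef_rot: [-0.0, 1.0, 0.003, -0.0]
wrist_force: [0.5, 0.1, 0.8]
opening: 0.0
grasp_force: 0.0
```

```bash
cat > st.py <<'E'
from h import *
import sys
from scipy.spatial.transform import Rotation as Ro
o=ctrl.get_obs(); R=Ro.from_quat(o["eef_rot"],scalar_first=True).as_matrix()
print(o["time_s"],o["eef_pos"].round(4),"yaw",np.degrees(np.arctan2(R[1,0],R[0,0])).round(2),"z",R[:,2].round(3),"F",o["wrist_force"].round(2),"op",round(o["opening"],3),"gf",o["grasp_force"])
if len(sys.argv)>1:
    t=np.float64(sys.argv[1:4]); print("tool cm",(R.T@(t-o["eef_pos"])*100).round(2))
E
python3 st.py .3565 -.2663 .10
```

```text
1.1 [ 0.3574 -0.2643  0.2284] yaw 0.38 z [-0.     0.001 -1.   ] F [0.5  0.14 0.85] op 0.0 gf 0.0
tool cm [-0.09  0.21 12.84]
```

Request:
send_rows(dr=[[0,0,0],[0,0,0],[0,0,0],[0,0,0],[0,0,0],[0,0,0],[0,0,0],[0,0,0]], xyz=[[0,0.2,2],[-0.1,0.2,4.5],[-0.1,0.2,7],[-0.1,0.2,9.5],[-0.1,0.2,11.5],[-0.1,0.2,13],[-0.1,0.2,13.6],[-0.1,0.2,13.6]], jaw=[0,0,0,0,0,0,0,0])

```text
time_s: 2.1
eef_pos: [0.3559, -0.2687, 0.0926]
eef_rot: [-0.0, 1.0, 0.002, -0.0]
wrist_force: [-0.1, 0.5, 0.6]
opening: 0.0
grasp_force: 0.0
```

Request:
send_rows(dr=[[0,0,0],[0,0,0],[0,0,0],[0,0,0],[0,0,0],[0,0,0],[0,0,0],[0,0,0]], xyz=[[0,0,0.4],[0,0,0.8],[0,0,1.2],[0,0,1.6],[0,0,2.0],[0,0,2.2],[0,0,2.4],[0,0,2.4]], jaw=[0,0,0,0,0,0,0,0])

```text
time_s: 3.1
eef_pos: [0.3559, -0.2685, 0.0686]
eef_rot: [-0.0, 1.0, 0.002, -0.0]
wrist_force: [-0.9, -0.3, -0.5]
opening: 0.002
grasp_force: 0.0
```

```bash
python3 - <<'E'
from h import *
im=ctrl.camera("side")[:,:,::-1]; t=ctrl.camera("top")[:,:,::-1]
cv2.imwrite("pics/p1.png",np.vstack([cv2.resize(im[310:430,230:430],(500,300)),cv2.resize(t[220:300,360:493],(500,300))]))
E
python3 st.py
```

```text
3.2 [ 0.356  -0.2685  0.0687] yaw 0.2 z [ 0. -0. -1.] F [ 0.03 -0.35  0.31] op 0.001 gf 0.0
```

View pics/p1.png

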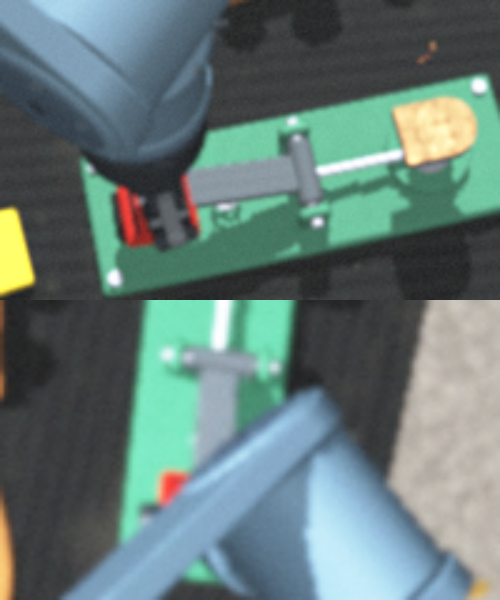

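The fingers are centred over the red pad in the side view, at crop (165,215), and the force reading shows they haven't loaded it yet. I'll keep going down gradually.

Request:
send_rows(dr=[[0,0,0],[0,0,0],[0,0,0],[0,0,0],[0,0,0],[0,0,0],[0,0,0],[0,0,0]], xyz=[[0,0,0.1],[0,0,0.2],[0,0,0.3],[0,0,0.4],[0,0,0.5],[0,0,0.6],[0,0,0.7],[0,0,0.7]], jaw=[0,0,0,0,0,0,0,0])

```text
time_s: 4.2
eef_pos: [0.3559, -0.2684, 0.0616]
eef_rot: [-0.0, 1.0, 0.002, -0.0]
wrist_force: [-0.2, -0.6, -0.9]
opening: 0.003
grasp_force: 0.0
```

Request:
send_rows(dr=[[0,0,0],[0,0,0],[0,0,0],[0,0,0],[0,0,0],[0,0,0],[0,0,0],[0,0,0]], xyz=[[0,0,0.1],[0,0,0.2],[0,0,0.3],[0,0,0.4],[0,0,0.5],[0,0,0.6],[0,0,0.7],[0,0,0.7]], jaw=[0,0,0,0,0,0,0,0])

```text
time_s: 5.2
eef_pos: [0.356, -0.2686, 0.0547]
eef_rot: [0.0, 1.0, 0.002, -0.0]
wrist_force: [-2.4, -0.3, 4.7]
opening: 0.003
grasp_force: 2.0
```

```bash
python3 - <<'E'
from h import *
im=ctrl.camera("side")[:,:,::-1]
cv2.imwrite("pics/p2.png",np.vstack([cv2.resize(im[350:430,250:350],(500,400),interpolation=2)]))
E
python3 st.py
```

```text
5.25 [ 0.356  -0.2686  0.0547] yaw 0.2 z [-0. -0. -1.] F [-1.94  1.23  3.65] op 0.002 gf 1.9538517552427948
```

View pics/p2.png

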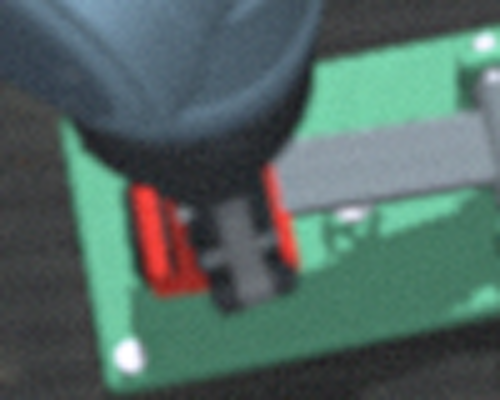

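The side crop shows the finger bottom at crop (245,305) and the pad's near edge at about crop (180,293). I'll check those points against the geometry.

```bash
python3 - <<'E'
from h import *
for z in(.03,.036,.045,.055): print(z,cast("side",[[299,411],[297,408],[281,408.5]],z).round(4).tolist())
a=np.radians(-7.6);u=np.array([np.cos(a),np.sin(a)]);v=np.array([-u[1],u[0]]);c=np.array([.3565,-.2663])
for dz in(0,-.021):
  print([proj("side",[[*(c+su*.024*u+sv*.033*v),.059+dz-su*.005]])[0].round(1).tolist() for su in(-1,1) for sv in(-1,1)])
im=cv2.imread("pics/side0.png")
hs=cv2.cvtColor(im,cv2.COLOR_BGR2HSV);r=(((hs[...,0]<6)|(hs[...,0]>174))&(hs[...,1]>150)&(hs[...,2]>90));r[:,:255]=0;r[:335]=0;r[:,445:]=0
print(cv2.boxPoints(cv2.minAreaRect(blob(r))).tolist())
print(ctrl.tip_extent)
E
```

```text
0.03 [[0.3577, -0.3017, 0.03], [0.3562, -0.2957, 0.03], [0.3307, -0.2876, 0.03]]
0.036 [[0.3574, -0.3031, 0.036], [0.3559, -0.2972, 0.036], [0.3306, -0.2892, 0.036]]
0.045 [[0.3569, -0.3053, 0.045], [0.3554, -0.2994, 0.045], [0.3303, -0.2914, 0.045]]
0.055 [[0.3564, -0.3077, 0.055], [0.3549, -0.3019, 0.055], [0.3301, -0.294, 0.055]]
[[280.0, 408.5], [272.7, 370.1], [309.3, 404.1], [301.2, 366.3]]
[[280.8, 411.7], [273.6, 374.0], [309.4, 407.2], [301.5, 370.1]]
[[273.9364013671875, 370.0867004394531], [303.1676025390625, 365.5895690917969], [309.0404052734375, 403.7629699707031], [279.8092041015625, 408.2601013183594]]
0.019
```

Request:
send_rows(dr=[[0,0,0],[0,0,0],[0,0,0],[0,0,0],[0,0,0],[0,0,0],[0,0,0],[0,0,0]], xyz=[[0,0,0.2],[0,0,0.4],[0,0,0.6],[0,0,0.8],[0,0,1.0],[0,0,1.0],[0,0,1.0],[0,0,1.0]], jaw=[0,0,0,0,0,0,0,0])

```text
time_s: 6.25
eef_pos: [0.3558, -0.2685, 0.0446]
eef_rot: [-0.0, 1.0, 0.002, -0.0]
wrist_force: [-3.0, -0.9, 5.4]
opening: 0.002
grasp_force: 2.7
```

Request:
send_rows(dr=[[0,0,0],[0,0,0],[0,0,0],[0,0,0],[0,0,0],[0,0,0],[0,0,0],[0,0,0]], xyz=[[0,0,0.1],[0,0,0.2],[0,0,0.3],[0,0,0.4],[0,0,0.5],[0,0,0.6],[0,0,0.7],[0,0,0.7]], jaw=[0,0,0,0,0,0,0,0])

```text
time_s: 7.25
eef_pos: [0.3554, -0.2684, 0.0375]
eef_rot: [-0.0, 1.0, 0.002, -0.001]
wrist_force: [-4.4, 1.5, 7.4]
opening: 0.0
grasp_force: 3.3
```

Request:
send_rows(dr=[[0,0,0],[0,0,0],[0,0,0],[0,0,0],[0,0,0],[0,0,0],[0,0,0],[0,0,0]], xyz=[[0,0,0.05],[0,0,0.1],[0,0,0.15],[0,0,0.2],[0,0,0.25],[0,0,0.3],[0,0,0.3],[0,0,0.3]], jaw=[0,0,0,0,0,0,0,0])

```text
time_s: 8.25
eef_pos: [0.3554, -0.2685, 0.0353]
eef_rot: [-0.0, 1.0, 0.002, -0.001]
wrist_force: [-8.3, 3.0, 18.2]
opening: -0.0
grasp_force: 8.7
```

```bash
cat > red.py <<'E'
from h import *
im=ctrl.camera("side")[:,:,::-1].copy()
hs=cv2.cvtColor(im,cv2.COLOR_BGR2HSV);r=(((hs[...,0]<6)|(hs[...,0]>174))&(hs[...,1]>150)&(hs[...,2]>70));r[:,:255]=0;r[:335]=0;r[:,445:]=0
p=np.argwhere(r); print("red left",p[:,1].min(),"bottom row left of 285:",p[p[:,1]<285][:,0].max())
E
cp pics/side0.png /tmp; python3 red.py; python3 - <<'E'
from h import *
im=cv2.imread("pics/side0.png")
hs=cv2.cvtColor(im,cv2.COLOR_BGR2HSV);r=(((hs[...,0]<6)|(hs[...,0]>174))&(hs[...,1]>150)&(hs[...,2]>70));r[:,:255]=0;r[:335]=0;r[:,445:]=0
p=np.argwhere(r); print("start: red left",p[:,1].min(),"bottom",p[p[:,1]<285][:,0].max())
E
```

```text
red left 276 bottom row left of 285: 411
start: red left 275 bottom 407
```

The pedal is on its stop: force stepped to 18 N and the pad sank about 21 mm. I'll release it and rise.

Request:
send_rows(dr=[[0,0,0],[0,0,0],[0,0,0],[0,0,0],[0,0,0],[0,0,0],[0,0,0],[0,0,0]], xyz=[[0,0,-0.5],[0,0,-1.2],[0,0,-2],[0,0,-3],[0,0,-5],[0,0,-8],[0,0,-12],[0,0,-16]], jaw=[0,0,0,0,0,0,50,100])

```text
time_s: 9.3
eef_pos: [0.3553, -0.2678, 0.1955]
eef_rot: [-0.001, 1.0, 0.002, -0.001]
wrist_force: [-0.1, 0.2, -0.0]
opening: 0.419
grasp_force: 0.0
```

```bash
python3 red.py; python3 st.py .586 .036 .19
```

```text
red left 275 bottom row left of 285: 407
9.35 [ 0.3574 -0.2703  0.2011] yaw 0.22 z [ 0.004 -0.006 -1.   ] F [ 3.14 -2.38  4.22] op 0.502 gf 0.0
tool cm [ 22.97 -30.55   1.03]
```

The pedal is back up, with the red mask at its starting position. I'm moving over the heel next.

Request:
send_rows(dr=[[0,0,0],[0,0,0],[0,0,0],[0,0,0],[0,0,0],[0,0,0],[0,0,0],[0,0,0]], xyz=[[1.5,-2,0],[5,-6,0],[9,-11,0],[13,-16.5,0],[16.5,-22,0],[20,-27,0],[22,-30,0],[22.4,-30.5,0]], jaw=[100,100,100,100,100,100,100,100])

```text
time_s: 10.35
eef_pos: [0.5791, 0.0398, 0.1939]
eef_rot: [-0.0, 1.0, 0.004, -0.001]
wrist_force: [-0.2, -0.8, -0.8]
opening: 1.002
grasp_force: 0.0
```

Request:
send_rows(dr=[[0,0,0],[0,0,0],[0,0,0],[0,0,0],[0,0,0],[0,0,0],[0,0,0],[0,0,0]], xyz=[[0,0,1.5],[0,0,3],[0,0,5],[0,0,7],[0,0,8.5],[0,0,10],[0,0,10],[0,0,10]], jaw=[100,100,100,100,100,100,100,100])

```text
time_s: 11.35
eef_pos: [0.5793, 0.0372, 0.0952]
eef_rot: [0.0, 1.0, 0.002, 0.0]
wrist_force: [0.1, -0.1, -0.7]
opening: 0.998
grasp_force: 0.0
```

```bash
python3 - <<'E'
from h import *
im=ctrl.camera("side")[:,:,::-1]
cv2.imwrite("pics/p3.png",cv2.resize(im[130:290,260:460],(750,600),interpolation=2))
E
python3 st.py .58 .036 .033
```

```text
11.4 [0.5796 0.0372 0.0955] yaw 0.2 z [ 0.001 -0.    -1.   ] F [ 0.21  0.15 -1.02] op 1.007 gf 0.0
tool cm [0.04 0.12 6.25]
```

View pics/p3.png

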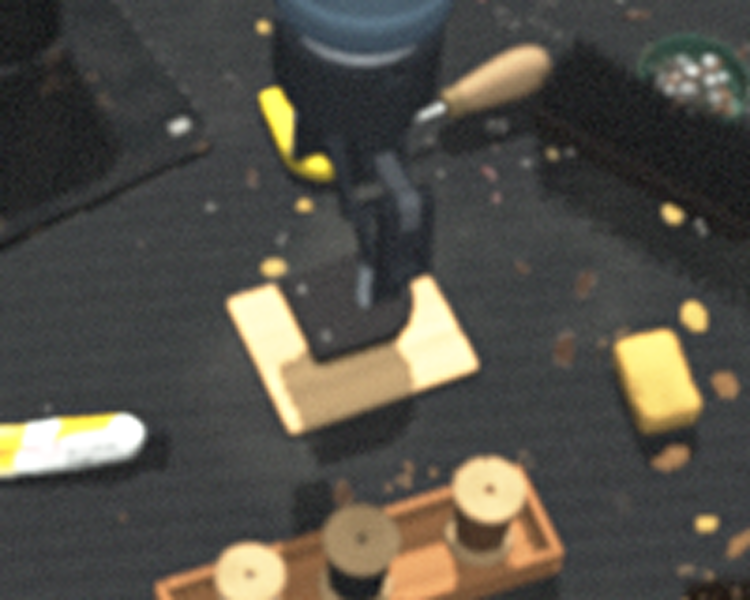

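The near fingertip's lower corner is at crop (365,303), which is image (357,211). I'll work out its height.

```bash
python3 - <<'E'
from h import *
for z in(.065,.076,.085,.095,.105): print(z,cast("side",[[357.3,210.8],[364.5,210]],z).round(4).tolist())
for z in(.076,.095): print(proj("side",[[x,y,z] for y in(-.0055,-.02) for x in(.5685,.5905)]).round(1).tolist())
E
```

```text
0.065 [[0.5856, 0.0156, 0.065], [0.5993, 0.0127, 0.065]]
0.076 [[0.5822, 0.009, 0.076], [0.5958, 0.0061, 0.076]]
0.085 [[0.5795, 0.0037, 0.085], [0.5929, 0.0008, 0.085]]
0.095 [[0.5764, -0.0023, 0.095], [0.5897, -0.0052, 0.095]]
0.105 [[0.5734, -0.0083, 0.105], [0.5865, -0.0111, 0.105]]
[[353.4, 218.9], [364.2, 215.6], [356.3, 225.0], [367.1, 221.7]]
[[354.0, 213.3], [364.9, 210.0], [356.9, 219.5], [367.9, 216.2]]
```

Request:
send_rows(dr=[[0,0,0],[0,0,0],[0,0,0],[0,0,0],[0,0,0],[0,0,0],[0,0,0],[0,0,0]], xyz=[[0,0.1,1],[0,0.1,2],[0,0.1,3],[0,0.1,4],[0,0.1,5],[0,0.1,6],[0,0.1,6.5],[0,0.1,6.5]], jaw=[100,100,100,100,100,100,100,100])

```text
time_s: 12.4
eef_pos: [0.5786, 0.0363, 0.0292]
eef_rot: [-0.0, 1.0, 0.002, -0.0]
wrist_force: [1.0, 0.0, 0.8]
opening: 1.003
grasp_force: 0.0
```

```bash
python3 - <<'E'
from h import *
im=ctrl.camera("side")[:,:,::-1]
cv2.imwrite("pics/p4.png",cv2.resize(im[170:260,300:420],(800,600),interpolation=2))
print(proj("side",[[x,y,z] for z in(.012,.031,.04) for y in(-.0065,-.0205) for x in(.5685,.5905)]).round(1).tolist())
E
python3 st.py .58 .036 .01
```

```text
[[351.8, 236.8], [362.1, 233.6], [354.4, 242.6], [364.8, 239.4], [352.3, 231.8], [362.8, 228.6], [355.0, 237.6], [365.5, 234.4], [352.6, 229.4], [363.1, 226.2], [355.2, 235.2], [365.8, 231.9]]
12.45 [0.579  0.0363 0.0297] yaw 0.2 z [-0.  0. -1.] F [-0.1  -0.11  0.08] op 1.0 gf 0.0
tool cm [0.1  0.03 1.97]
```

View pics/p4.png

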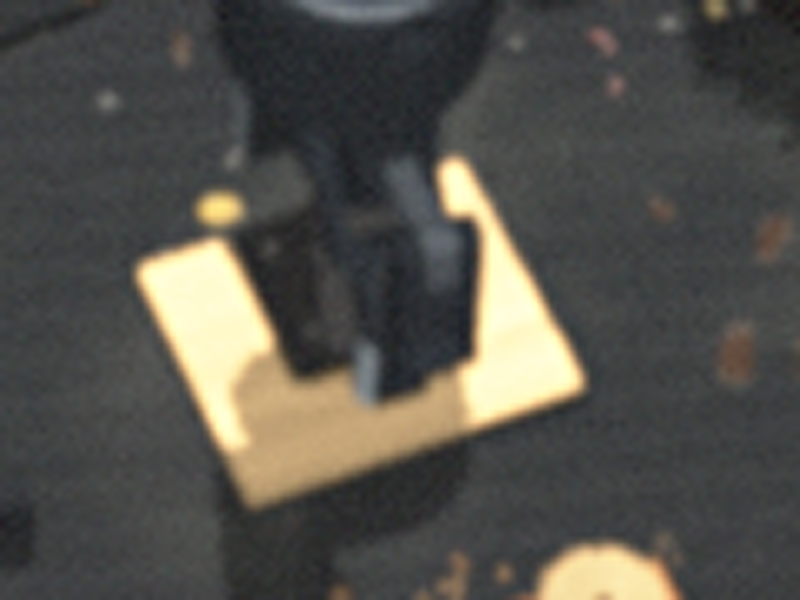

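The near fingertip's bottom corners are at crop (370,403) and (425,390). That puts the open tips about 10–15 mm above the reported TCP, which matches the pedal contact. So I'll go lower, watch the force, and close.

Request:
send_rows(dr=[[0,0,0],[0,0,0],[0,0,0],[0,0,0],[0,0,0],[0,0,0],[0,0,0],[0,0,0]], xyz=[[0.1,0,0.2],[0.1,0,0.4],[0.1,0,0.6],[0.1,0,0.8],[0.1,0,0.8],[0.1,0,0.8],[0.1,0,0.8],[0.1,0,0.8]], jaw=[100,100,100,100,100,100,100,100])

```text
time_s: 13.45
eef_pos: [0.58, 0.0363, 0.0217]
eef_rot: [-0.0, 1.0, 0.002, 0.0]
wrist_force: [-0.2, 0.1, 0.0]
opening: 0.998
grasp_force: 0.0
```

Request:
send_rows(dr=[[0,0,0],[0,0,0],[0,0,0],[0,0,0],[0,0,0],[0,0,0],[0,0,0],[0,0,0]], xyz=[[0,0,0.15],[0,0,0.3],[0,0,0.45],[0,0,0.6],[0,0,0.8],[0,0,0.9],[0,0,0.9],[0,0,0.9]], jaw=[100,100,100,100,100,100,100,100])

```text
time_s: 14.45
eef_pos: [0.5799, 0.0363, 0.0127]
eef_rot: [0.0, 1.0, 0.002, 0.0]
wrist_force: [0.2, -0.3, -0.3]
opening: 1.002
grasp_force: 0.0
```

Request:
send_rows(dr=[[0,0,0],[0,0,0],[0,0,0],[0,0,0],[0,0,0],[0,0,0],[0,0,0],[0,0,0]], xyz=[[0,0,0],[0,0,0],[0,0,0],[0,0,0],[0,0,0],[0,0,0],[0,0,0],[0,0,0]], jaw=[80,72,66,60,50,50,50,50])

```text
time_s: 15.45
eef_pos: [0.5805, 0.0361, 0.0133]
eef_rot: [0.0, 1.0, 0.002, 0.001]
wrist_force: [-1.8, -1.2, 5.9]
opening: 0.618
grasp_force: 62.8
```

Request:
send_rows(dr=[[0,0,0],[0,0,0],[0,0,0],[0,0,0],[0,0,0],[0,0,0],[0,0,0],[0,0,0]], xyz=[[0,0,-0.5],[0,0,-1.5],[0,0,-3],[0,0,-5],[0,0,-7],[0,0,-9],[0,0,-10.5],[0,0,-11]], jaw=[45,45,45,45,45,45,45,45])

```text
time_s: 16.45
eef_pos: [0.5807, 0.0362, 0.1245]
eef_rot: [0.0, 1.0, 0.002, 0.001]
wrist_force: [-0.3, -0.3, 0.3]
opening: 0.621
grasp_force: 62.3
```

```bash
python3 - <<'E'
from h import *
im=ctrl.camera("side")[:,:,::-1]
t=ctrl.camera("top")[:,:,::-1]
cv2.imwrite("pics/p5.png",np.hstack([cv2.resize(im[120:270,290:440],(500,500),interpolation=2),cv2.resize(t[140:225,265:316],(300,500),interpolation=2)]))
E
python3 st.py .5475 -.292 .13
```

```text
16.55 [0.5802 0.0363 0.1233] yaw 0.2 z [ 0.001 -0.    -1.   ] F [-0.1   0.43  0.35] op 0.623 gf 62.329091188148595
tool cm [-3.38 32.82 -0.67]
```

View pics/p5.png

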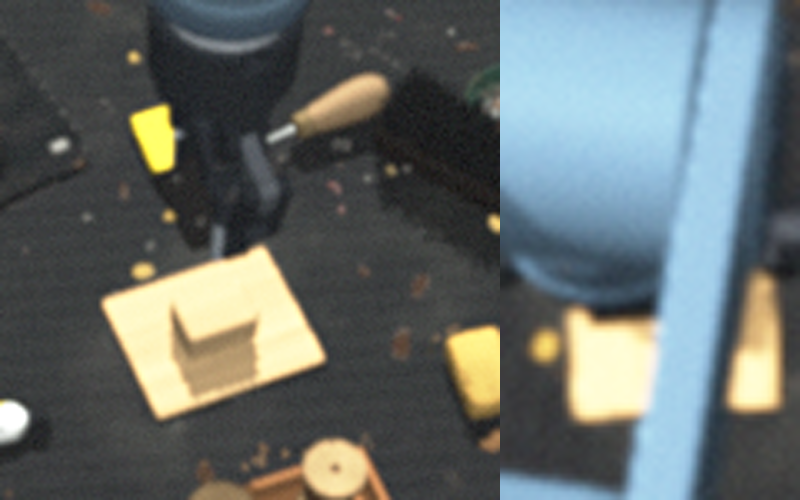

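The heel is lifted and the empty block is visible. Its top has side-crop corners (170,303), (248,280), (257,322) and (180,340). I'll use the block to cross-check where the heel's centre was.

```bash
python3 - <<'E'
from h import *
f=lambda a:np.array(a)*.3+[290,120]
P=cast("side",f([[170,303],[248,280],[257,322],[180,340]]),.028); print("block",P.round(4).tolist(),P.mean(0),rect(P))
P=cast("side",f([[102,300],[263,245],[325,360],[160,418]]),.004); print("foot",P.round(4).tolist(),P.mean(0),rect(P))
im=cv2.imread("pics/top0.png"); V=cv2.cvtColor(im[164:214,273:316],cv2.COLOR_BGR2GRAY)
im=cv2.resize(V,None,fx=8,fy=8,interpolation=2)
for t in (80,100,130,160):
    c=(blob(im<t) if 0 else None)
    m=(im[40:340,45:290]<t).astype(np.uint8); b=blob(m)[:,0]+[45,40]; print(t,rect(cast("top",(b+.5)/8-.5+[273,164],.038)))
E
```

```text
block [[0.566, 0.0484, 0.028], [0.6164, 0.0481, 0.028], [0.6101, 0.0183, 0.028], [0.5622, 0.0218, 0.028]] [0.58868357 0.03416041 0.028     ] (array([589.3,  35. ]), array([30.3, 52.1]), 85.74)
foot [[0.5339, 0.0791, 0.004], [0.6432, 0.0842, 0.004], [0.6462, -0.0071, 0.004], [0.5378, -0.0113, 0.004]] [0.59027075 0.03621287 0.004     ] (array([590.5,  36.3]), array([109.3,  91.3]), 2.41)
80 (array([587.3,  36.3]), array([57.9, 46.7]), 0.61)
100 (array([587.1,  36.2]), array([49.8, 60.2]), 89.52)
130 (array([586.8,  36. ]), array([52.1, 62.7]), 89.37)
160 (array([586.6,  35.7]), array([54.6, 65. ]), 89.36)
```

Request:
send_rows(dr=[[0,0,0],[0,0,0],[0,0,0.2],[0,0,0.4],[0,0,0.6],[0,0,0.8],[0,0,1.0],[0,0,1.1]], xyz=[[0,0.8,0],[-0.3,2.5,0],[-0.8,5.5,0],[-1.2,9,0],[-1.6,12.5,0],[-2,16,0],[-2.5,19.5,0],[-3,23,0]], jaw=[45,45,45,45,45,45,45,45])

```text
time_s: 17.55
eef_pos: [0.5496, -0.196, 0.1221]
eef_rot: [-0.0, 0.998, -0.056, -0.001]
wrist_force: [0.5, -0.2, -0.3]
opening: 0.621
grasp_force: 62.4
```

```bash
python3 st.py .539 -.291 .12
```

```text
17.55 [ 0.5496 -0.196   0.1221] yaw -6.47 z [-0.001  0.    -1.   ] F [ 0.5  -0.17 -0.32] op 0.621 gf 62.3748711324879
tool cm [0.02 9.56 0.21]
```

Request:
send_rows(dr=[[0,0,0.1],[0,0,0.2],[0,0,0.2],[0,0,0.2],[0,0,0.2],[0,0,0.2],[0,0,0.2],[0,0,0.2]], xyz=[[0,2.5,0],[0,5,0],[0,7,0],[0,8.5,0],[0,9.3,0],[0,9.5,0],[0,9.5,0],[0,9.5,0]], jaw=[45,45,45,45,45,45,45,45])

```text
time_s: 18.55
eef_pos: [0.5403, -0.2875, 0.1227]
eef_rot: [-0.0, 0.998, -0.066, -0.0]
wrist_force: [0.6, 0.4, -0.2]
opening: 0.619
grasp_force: 62.4
```

```bash
python3 st.py .539 -.291 .068; python3 - <<'E'
from h import *
im=ctrl.camera("side")[:,:,::-1]
cv2.imwrite("pics/s6.png",im)
t=ctrl.camera("top")[:,:,::-1]
cv2.imwrite("pics/p6.png",np.hstack([cv2.resize(im[290:400,340:450],(500,500),interpolation=2),cv2.resize(t[160:240,395:443],(300,500),interpolation=2)]))
E
```

```text
18.55 [ 0.5403 -0.2875  0.1227] yaw -7.55 z [-0.  0. -1.] F [ 0.65  0.38 -0.21] op 0.619 gf 62.36074758984614
tool cm [-0.08  0.36  5.47]
```

View pics/p6.png

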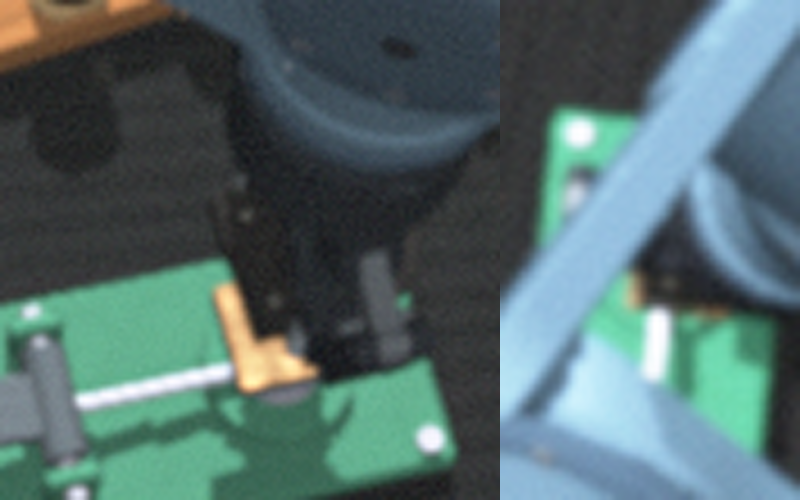

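The heel hangs over the anvil with its straight edge parallel to the anvil's. Its near lower corner is at side crop (262,335) and its far corner at about (215,210). I'll compare these with the prediction.

```bash
python3 - <<'E'
from h import *
a=np.radians(-7.55);u=np.array([np.cos(a),np.sin(a)]);v=np.array([-u[1],u[0]]);t=np.array([.5403,-.2875]);c=t+.0085*u
A=np.array([.5475,-.292])
print("heel c",c)
for z in(.138,.148):
    for sv in(-1,1):
        p=proj("side",[[*(c-.033*u+sv*.026*v),z]])[0]; print(z,sv,p.round(1),((p-[340,290])*4.545).round(0))
E
```

```text
heel c [ 0.54872631 -0.28861683]
0.138 -1 [394.4 364.9] [247. 340.]
0.138 1 [385.5 334. ] [207. 200.]
0.148 -1 [395.2 362.8] [251. 331.]
0.148 1 [386.2 331.7] [210. 189.]
```

Request:
send_rows(dr=[[0,0,0],[0,0,0],[0,0,0],[0,0,0],[0,0,0],[0,0,0],[0,0,0],[0,0,0]], xyz=[[-0.1,0.2,0.5],[-0.2,0.3,1.2],[-0.2,0.3,2],[-0.2,0.3,2.8],[-0.2,0.3,3.6],[-0.2,0.3,4.3],[-0.2,0.3,4.8],[-0.2,0.3,4.8]], jaw=[45,45,45,45,45,45,45,45])

```text
time_s: 19.65
eef_pos: [0.5375, -0.2908, 0.0742]
eef_rot: [-0.0, 0.998, -0.066, -0.0]
wrist_force: [0.2, -0.4, 0.5]
opening: 0.623
grasp_force: 62.4
```

```bash
python3 st.py .5376 -.2907 .067; python3 - <<'E'
from h import *
im=ctrl.camera("side")[:,:,::-1]
cv2.imwrite("pics/s7.png",im)
x0,y0,s=370,330,9
cv2.imwrite("pics/p7.png",cv2.resize(im[y0:y0+66,x0:x0+80],None,fx=s,fy=s,interpolation=2))
a=np.radians(-7.6);u=np.array([np.cos(a),np.sin(a)]);v=np.array([-u[1],u[0]]);A=np.array([.5475,-.292])
o=ctrl.get_obs();c=o["eef_pos"][:2]+.010*u;z=o["eef_pos"][2]+.0153
f=lambda P:((proj("side",P)-[x0,y0]+.5)*s).round(0).tolist()
print("heel bottom corners",f([[*(c-.033*u+k*.026*v),z] for k in(-1,1)]),"top",f([[*(c-.033*u+k*.026*v),z+.01] for k in(-1,1)]))
print("anvil corners",f([[*(A-.026*u+k*.02*v),.07] for k in(-1,1)]))
E
```

```text
19.65 [ 0.5375 -0.2908  0.0742] yaw -7.6 z [-0.001  0.    -1.   ] F [ 0.23 -0.43  0.51] op 0.623 gf 62.35521128255641
tool cm [ 0.01 -0.01  0.72]
heel bottom corners [[193.0, 424.0], [118.0, 156.0]] top [[200.0, 407.0], [124.0, 137.0]]
anvil corners [[208.0, 416.0], [151.0, 214.0]]
```

View pics/p7.png

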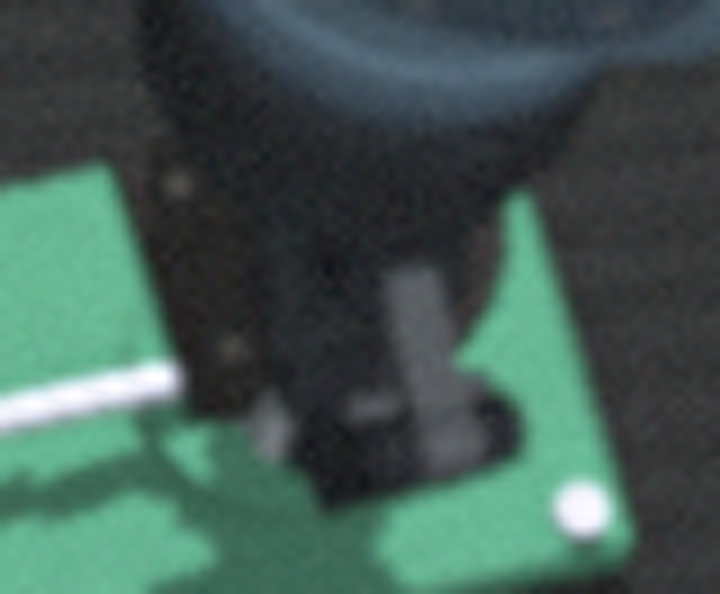

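The heel's straight edge runs from about (190,418) to (112,165), within about 1 px of the prediction. The cork is fully covered, so I'll make the final descent.

Request:
send_rows(dr=[[0,0,0],[0,0,0],[0,0,0],[0,0,0],[0,0,0],[0,0,0],[0,0,0],[0,0,0]], xyz=[[0,0,0.2],[0,0,0.4],[0,0,0.6],[0,0,0.8],[0,0,0.8],[0,0,0.8],[0,0,0.8],[0,0,0.8]], jaw=[45,45,45,45,45,45,45,45])

```text
time_s: 20.7
eef_pos: [0.5378, -0.291, 0.0668]
eef_rot: [0.0, 0.998, -0.066, 0.0]
wrist_force: [0.1, -0.2, 0.7]
opening: 0.622
grasp_force: 62.4
```

Request:
send_rows(dr=[[0,0,0],[0,0,0],[0,0,0],[0,0,0],[0,0,0],[0,0,0],[0,0,0],[0,0,0]], xyz=[[0,0,0],[0,0,0],[0,0,0],[0,0,0],[0,0,0],[0,0,0],[0,0,0],[0,0,0]], jaw=[45,45,45,45,45,45,45,45])

```text
time_s: 21.7
eef_pos: [0.5378, -0.2909, 0.0667]
eef_rot: [0.0, 0.998, -0.066, 0.0]
wrist_force: [-0.8, 0.5, 0.2]
opening: 0.622
grasp_force: 62.4
```

```bash
python3 st.py .5376 -.2907 .0655; python3 - <<'E'
from bench import ctrl
print(ctrl.get_obs()["dq"].round(3)); print(ctrl.hand_in())
E
```

```text
21.7 [ 0.5378 -0.2909  0.0667] yaw -7.6 z [ 0. -0. -1.] F [-0.82  0.54  0.15] op 0.622 gf 62.35562010551803
tool cm [-0.02 -0.02  0.12]
[-0.001  0.002  0.     0.     0.001 -0.001]
the job is handed in; nothing more can be done
None
```

I handed the job in at 21.7 s, but the verdict isn't known because the hand-in returned none: the pedal was pressed to its stop and sprang back up, and the heel is held level and in line with the anvil, by my estimate about 12 mm above it.

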